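Find the worn phone rest and tag it out of service

TASK

One of the three spring-mounted phone rests on the grey board has worn, soft springs. Going along the row from left to right (as the robot sees it), press each black cushion down with the fingertips so that it plainly gives and let it come back up, then push the tag at the far end of the softest rest all the way down, so that it lies flat over that bed and nobody uses it. Leave the other two tags standing, and do not pick up or disturb the phone, suction cup and pry tool lying about.

Things in the scene. Friction and masses are not known exactly. Their poses are not given: they have to be found in the camera images.
- press_board: Grey board, 200 (x) x 300 (y) x 12 mm high, fixed to the desk, carrying the three phone rests in a row along its y. Origin: centre of its underside on the desk; x points to the far side where the tags are hinged, y to the robot's left along the row. Its place and yaw on the desk vary.
- rest_a: One of the three outwardly identical aluminium phone rests, 172 (x) x 84 (y) mm, fixed on the board with 94 mm between neighbours' centres and 10 mm gaps. Origin: centre of its underside, 12 mm above the desk; same axes as the board. Which of the three stands left, middle or right varies.
- bed_a (a joint): How far the sprung bed of rest_a is pressed straight down, in m: less than 0.001 when unpressed, 0.014 on its stop. A push of 6 N sinks a good bed by 3 to 4 mm and the bed with the worn springs by about 11 mm; a good bed starts to give at about 1 N; each comes back up when let go.
- bed_a_top (a point): Centre of the flat black cushion (124 x 66 mm) on the bed of rest_a, on its top face, 64 mm above the desk at rest; moves down with the bed. Pressing anywhere on the front two thirds of the cushion is clear of the tag.
- tag_a (a joint): Angle of the out-of-service tag of rest_a, in rad: 0 when it stands leaning 50 degrees up from level, toward the robot; grows as it is pushed down; 0.87 when it lies level, on its stop, over the far end of the bed. A stiff hinge (about 0.05 N m) leaves it where it is put.
- tag_a_edge (a point): Middle of the free edge of the tag of rest_a, an aluminium plate 54 mm wide and 3 mm thick reaching 42 mm from its hinge; the hinge runs along the rest's y, 76 mm to +x of the rest's origin and 72 mm above the desk. Standing, the edge is 27 mm to -x of the hinge and about 104 mm above the desk; down, 42 mm to -x of it and 72 mm above the desk. A push straight down some 20 mm to -x of the hinge brings it down.
- rest_b: One of the three outwardly identical aluminium phone rests, 172 (x) x 84 (y) mm, fixed on the board with 94 mm between neighbours' centres and 10 mm gaps. Origin: centre of its underside, 12 mm above the desk; same axes as the board. Which of the three stands left, middle or right varies.
- bed_b (a joint): How far the sprung bed of rest_b is pressed straight down, in m: less than 0.001 when unpressed, 0.014 on its stop. A push of 6 N sinks a good bed by 3 to 4 mm and the bed with the worn springs by about 11 mm; a good bed starts to give at about 1 N; each comes back up when let go.
- bed_b_top (a point): Centre of the flat black cushion (124 x 66 mm) on the bed of rest_b, on its top face, 64 mm above the desk at rest; moves down with the bed. Pressing anywhere on the front two thirds of the cushion is clear of the tag.
- tag_b (a joint): Angle of the out-of-service tag of rest_b, in rad: 0 when it stands leaning 50 degrees up from level, toward the robot; grows as it is pushed down; 0.87 when it lies level, on its stop, over the far end of the bed. A stiff hinge (about 0.05 N m) leaves it where it is put.
- tag_b_edge (a point): Middle of the free edge of the tag of rest_b, an aluminium plate 54 mm wide and 3 mm thick reaching 42 mm from its hinge; the hinge runs along the rest's y, 76 mm to +x of the rest's origin and 72 mm above the desk. Standing, the edge is 27 mm to -x of the hinge and about 104 mm above the desk; down, 42 mm to -x of it and 72 mm above the desk. A push straight down some 20 mm to -x of the hinge brings it down.
- rest_c: One of the three outwardly identical aluminium phone rests, 172 (x) x 84 (y) mm, fixed on the board with 94 mm between neighbours' centres and 10 mm gaps. Origin: centre of its underside, 12 mm above the desk; same axes as the board. Which of the three stands left, middle or right varies.
- bed_c (a joint): How far the sprung bed of rest_c is pressed straight down, in m: less than 0.001 when unpressed, 0.014 on its stop. A push of 6 N sinks a good bed by 3 to 4 mm and the bed with the worn springs by about 11 mm; a good bed starts to give at about 1 N; each comes back up when let go.
- bed_c_top (a point): Centre of the flat black cushion (124 x 66 mm) on the bed of rest_c, on its top face, 64 mm above the desk at rest; moves down with the bed. Pressing anywhere on the front two thirds of the cushion is clear of the tag.
- tag_c (a joint): Angle of the out-of-service tag of rest_c, in rad: 0 when it stands leaning 50 degrees up from level, toward the robot; grows as it is pushed down; 0.87 when it lies level, on its stop, over the far end of the bed. A stiff hinge (about 0.05 N m) leaves it where it is put.
- tag_c_edge (a point): Middle of the free edge of the tag of rest_c, an aluminium plate 54 mm wide and 3 mm thick reaching 42 mm from its hinge; the hinge runs along the rest's y, 76 mm to +x of the rest's origin and 72 mm above the desk. Standing, the edge is 27 mm to -x of the hinge and about 104 mm above the desk; down, 42 mm to -x of it and 72 mm above the desk. A push straight down some 20 mm to -x of the hinge brings it down.
- phone: Loose dark phone, 67 x 140 x 8 mm, lying to the right of the board; origin at the centre of its underside.
- suction: Loose suction cup with a ring, 43 mm wide and 37 mm high, standing to the left of the board; origin at the centre of its underside.
- prytool: Loose flat pry tool, 10 x 138 x 5 mm, lying between the board and the robot; origin at the centre of its underside.

How it is judged:
On the way, in this order (a step that is already met when the one before it is completed fails the run):
1. the fingers press the cushion of the left rest down by more than 2 mm (((y of rest_a in the frame of press_board above 0.045 m and value of joint bed_a above 0.002 m and contact force between the fingers and rest_a above 0.5 N) or (y of rest_b in the frame of press_board above 0.045 m and value of joint bed_b above 0.002 m and contact force between the fingers and rest_b above 0.5 N) or (y of rest_c in the frame of press_board above 0.045 m and value of joint bed_c above 0.002 m and contact force between the fingers and rest_c above 0.5 N))), for 0.1 s.
2. the fingers press the cushion of the middle rest down by more than 2 mm (((y of rest_a in the frame of press_board between -0.045 and 0.045 m and value of joint bed_a above 0.002 m and contact force between the fingers and rest_a above 0.5 N) or (y of rest_b in the frame of press_board between -0.045 and 0.045 m and value of joint bed_b above 0.002 m and contact force between the fingers and rest_b above 0.5 N) or (y of rest_c in the frame of press_board between -0.045 and 0.045 m and value of joint bed_c above 0.002 m and contact force between the fingers and rest_c above 0.5 N))), for 0.1 s.
3. the fingers press the cushion of the right rest down by more than 2 mm (((y of rest_a in the frame of press_board below -0.045 m and value of joint bed_a above 0.002 m and contact force between the fingers and rest_a above 0.5 N) or (y of rest_b in the frame of press_board below -0.045 m and value of joint bed_b above 0.002 m and contact force between the fingers and rest_b above 0.5 N) or (y of rest_c in the frame of press_board below -0.045 m and value of joint bed_c above 0.002 m and contact force between the fingers and rest_c above 0.5 N))), for 0.1 s.
4. the tag of the softest rest is pushed all the way down (((value of joint bed_a between 0.0003 and 0.0015 m and value of joint tag_a above 0.77 rad and value of joint each of tag_b, tag_c below 0.3 rad) or (value of joint bed_b between 0.0003 and 0.0015 m and value of joint tag_b above 0.77 rad and value of joint each of tag_a, tag_c below 0.3 rad) or (value of joint bed_c between 0.0003 and 0.0015 m and value of joint tag_c above 0.77 rad and value of joint each of tag_a, tag_b below 0.3 rad))), for 0.2 s.
At the end, for the whole second after the job is handed in: The softest rest's tag lies level within 6 degrees (its worn springs leave its bed 0.6 mm down, unpressed); the other tags are folded by less than 17 degrees; all beds are back up within 1.5 mm; the phone, suction cup and pry tool lie within 30 mm of where they were (((value of joint bed_a between 0.0003 and 0.0015 m and value of joint tag_a above 0.77 rad and value of joint each of tag_b, tag_c below 0.3 rad) or (value of joint bed_b between 0.0003 and 0.0015 m and value of joint tag_b above 0.77 rad and value of joint each of tag_a, tag_c below 0.3 rad) or (value of joint bed_c between 0.0003 and 0.0015 m and value of joint tag_c above 0.77 rad and value of joint each of tag_a, tag_b below 0.3 rad)) and value of joint each of bed_a, bed_b, bed_c below 0.0015 m and distance of each of phone, suction, prytool from where it was at the start of the episode below 0.03 m); the robot touches nothing.
It fails at once if the tag of a rest with good springs is folded down (by more than 17 degrees) ((value of joint tag_a above 0.3 rad and value of joint bed_a below 0.0003 m) or (value of joint tag_b above 0.3 rad and value of joint bed_b below 0.0003 m) or (value of joint tag_c above 0.3 rad and value of joint bed_c below 0.0003 m)).
It fails at once if the phone is lifted, carried or pushed away (more than 30 mm) (distance of phone from where it was at the start of the episode above 0.03 m).
It fails at once if the suction cup is lifted, carried or pushed away (more than 30 mm) (distance of suction from where it was at the start of the episode above 0.03 m).
It fails at once if the pry tool is lifted, carried or pushed away (more than 30 mm) (distance of prytool from where it was at the start of the episode above 0.03 m).
It also fails if it takes over 51 s, if anything falls off the work surface, if the arm or the gripper's body presses on something with over 40 N, if the wrist force passes 120 N, or if a joint passes its speed limit or range.

ROBOT

A 6-joint arm with a two-finger parallel gripper is mounted at the origin on a cart in front of the work surface, level with it; the furniture and walls round the work are solid. World frame = base frame: x ahead of the robot, y to its left, z up, the work surface at z = 0. Lengths are in m, angles in rad, forces in N, time in s.
With the tool pointing down it reaches from about 0.25 to 0.725 m from the base axis. Payload 9.7 kg.
Tool frame: the origin (TCP) lies at the very end of the fingers, on their centre line; the grasp point (between the pads) lies 19 mm behind it; z points along the fingers, x is the direction in which the jaws open and shut, and the axes are right-handed (so a half turn about z gives the same grasp; the last joint's range is limited). The gripper opens to 85 mm and grips with 20 to 120 N. Pads are 22 mm wide; open, the fingers measure 114 mm over their backs; the gripper's body (76 mm by 85 mm) begins 54 mm behind the grasp point. The pads swing forward as they close: fully open they stand 13 mm farther back than shut.
Start: joints at [-1.12, 0.087, 0.176, 1.66, 0, 1.571], TCP at [0.24, -0.495, 0.231] pointing down, gripper open.
Joint ranges: [-3.13, 3.13], [-0.85, 1.81], [-1.15, 1.24], [-2.2, 2.28], [-1.44, 1.52], [-3.14, 3.14]. Speed limits (rad/s): [2.22, 2.22, 2.57, 3.14, 3.14, 3.14].

INTERFACE

Orientations are given as a 3x3 rotation matrix whose columns are the frame's x, y, z axes.
In Python, from rig import ctrl gives the robot as it stands. The module is installed in compiled form; this text tells all that it offers.
- The arm moves only by the tool apply_moves, never from a script. Its argument "plan" is a list of rows, each a list of 5 numbers: the shift along the tool's x, y, z in m, then the turn about the tool's z in units of 5 degrees (1.0 is 5 degrees), then the opening, from 0 (shut) to 1 (fully open). In form: [[tx, ty, tz, yaw, claw], ...]. A call has 1 to 5 rows; each row is the pose to reach, as a shift and turn from the pose commanded when the call began, along the tool's axes at that moment; what a row does not reach only later rows make up. A row lasts 1/12 s, in which the tool goes at most 41.7 mm and 7.16 degrees, less where a joint would pass 70% of its speed; a pose out of reach is approached as far as the arm can. A call with a gripper value outside its range is refused whole. The fingers move at their own pace and stop on an object; "force" is the grip in N (left out, the last holds). Time passes only in rows, so rows that repeat a pose let the fingers close. It gives the time, the measured TCP pose, the force and the opening at its end, in the units of the state.
- ctrl.sense(): the state, without advancing time (a new reading comes with each control period).
- ctrl.grab_frame(name): name is "side" or "top" or "wrist"; returns the picture (420x560x3 uint8, blue, green, red); there is no depth.
- ctrl.camera_info(name): a dict with "fx", "fy", "cx", "cy" (pixels), "world_to_cam" (4x4, takes a point from world to camera coordinates); the wrist camera has in their place "T_tool_cam" (4x4, takes a point from camera to tool coordinates, whose origin is the TCP and whose axes are the tool frame's). Camera axes: x right, y down, z forward; pixel columns grow to the right and rows downward; lengths in m; the calibration is good to about 2 mm. A picture is of the moment at which its call begins: read the wrist's pose just before it. camera_info takes no time and is no camera call.
- ctrl.hand_in(): hands the job in, once; it reports no verdict.
The state is a dict: "t": time; "joints": joint angles; "joint_velocities": joint speeds; "joint_torque": joint torques, N m; "position": TCP position; "orientation": TCP orientation; "contact_force": force on the tool from outside, world axes, zero at the start; "moment": the same for the moment, N m; "opening": opening from 0.0 (shut) to 1.0 (fully open).
Only numpy, scipy, OpenCV 4.12 (cv2) and the standard library are available. Lean on these libraries where they do the work, as an engineer would, in place of code of your own. Each camera call takes 0.05 s, during which the arm holds its last target.

## Working session

There is one attempt and no reset: what is moved stays moved. The work goes in short steps, Python scripts to look and compute and a tool call to move; the robot and the scene stay as the last step left them, time stands still between calls to the robot, and variables do not carry over. Pictures are saved under pics/ and viewed, and the job is handed in when it is done.

Besides the shell and the picture viewer there is one more tool, called after ">>>" as a command line: name --pt "numbers of a row" for each row, then --argument value for the rest. apply_moves: Moves the arm, as the interface text tells. Its arguments: {"type":"object","properties":{"plan":{"type":"array"},"force":{"type":"number"}},"required":["plan"]}

```bash
mkdir -p pics; python3 - <<'E'
from rig import ctrl
import cv2,numpy as np
np.set_printoptions(precision=4,suppress=True)
s=ctrl.sense()
print(s['t'],s['position'],s['orientation'],s['contact_force'],s['opening'])
for n in ['side','top']:
    cv2.imwrite(f'pics/{n}0.png',ctrl.grab_frame(n)); print(n,ctrl.camera_info(n))
print(ctrl.camera_info('wrist'))
E
```

```text
0.0 [ 0.2395 -0.4948  0.2306] [[ 0.4357 -0.9001 -0.0006]
 [-0.9001 -0.4357  0.0012]
 [-0.0013 -0.     -1.    ]] [ 0.1497  0.0029 -1.3777] 1.001200518791063
side {'fx': 435.0985731568171, 'fy': 435.0985731568171, 'cx': 278.18188588777844, 'cy': 208.9571708253281, 'world_to_cam': array([[ 0.9915, -0.1287, -0.0172, -0.4798],
       [-0.0762, -0.4689, -0.8799,  0.2001],
       [ 0.1052,  0.8738, -0.4748,  0.7083],
       [ 0.    ,  0.    ,  0.    ,  1.    ]])}
top {'fx': 416.40235044089843, 'fy': 416.40235044089843, 'cx': 286.34675056688815, 'cy': 214.42557216400192, 'world_to_cam': array([[-0.0208, -0.9998,  0.0021,  0.1878],
       [-0.9763,  0.0198, -0.2153,  0.5122],
       [ 0.2152, -0.0065, -0.9765,  0.8351],
       [ 0.    ,  0.    ,  0.    ,  1.    ]])}
{'fx': 368.24254235096777, 'fy': 368.24254235096777, 'cx': 276.33158225797956, 'cy': 214.40889407825557, 'T_tool_cam': array([[ 1.    , -0.001 ,  0.0006, -0.0015],
       [ 0.0008,  0.9535,  0.3015, -0.076 ],
       [-0.0008, -0.3015,  0.9535, -0.1423],
       [ 0.    ,  0.    ,  0.    ,  1.    ]])}
```

View pics/top0.png

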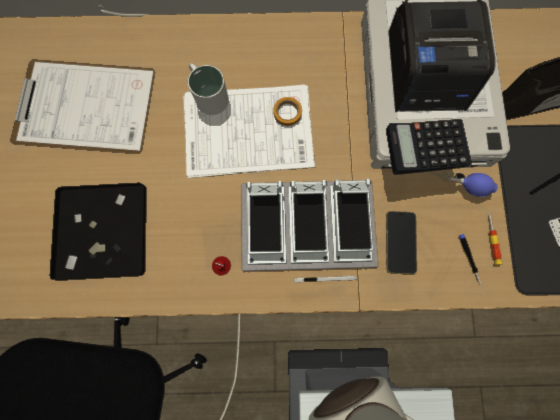

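View pics/side0.png

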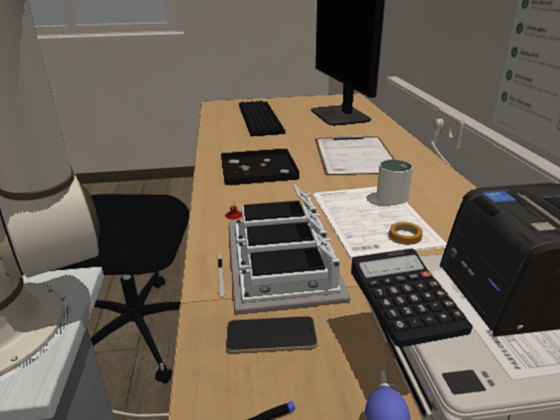

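```bash
cat > h.py <<'E'
import cv2,numpy as np
from rig import ctrl
np.set_printoptions(precision=4,suppress=True)
def ray(n,u,v,z):
    c=ctrl.camera_info(n);M=c['world_to_cam'];R=M[:3,:3];t=M[:3,3]
    d=R.T@np.array([(u-c['cx'])/c['fx'],(v-c['cy'])/c['fy'],1]);o=-R.T@t
    return o+d*(z-o[2])/d[2]
def proj(n,p):
    c=ctrl.camera_info(n);q=c['world_to_cam'][:3,:3]@np.array(p)+c['world_to_cam'][:3,3]
    return [c['fx']*q[0]/q[2]+c['cx'],c['fy']*q[1]/q[2]+c['cy']]
E
python3 - <<'E'
from h import *
im=cv2.imread('pics/top0.png')
cv2.imwrite('pics/top0c.png',cv2.resize(im[165:295,200:430],None,fx=3.4,fy=3.4,interpolation=cv2.INTER_CUBIC))
g=cv2.cvtColor(im,cv2.COLOR_BGR2GRAY)
m=(g<45).astype(np.uint8)*255
m[:170]=0;m[275:]=0;m[:,:235]=0;m[:,380:]=0
cs,_=cv2.findContours(m,cv2.RETR_EXTERNAL,cv2.CHAIN_APPROX_NONE)
for c in cs:
    if cv2.contourArea(c)>300:
        r=cv2.minAreaRect(c); b=cv2.boxPoints(r)
        print(cv2.contourArea(c),b.tolist()); 
        for p in b: print('  ',ray('top',*p,0.064))
E
```

```text
1477.0 [[251.0, 195.0], [279.0, 195.0], [279.0, 250.0], [251.0, 250.0]]
   [0.5582 0.252  0.064 ]
   [0.557  0.1921 0.064 ]
   [0.4387 0.1941 0.064 ]
   [0.4399 0.2523 0.064 ]
1490.5 [[295.0, 194.0], [324.0, 194.0], [324.0, 249.0], [295.0, 249.0]]
   [0.5585 0.1578 0.064 ]
   [0.5573 0.0957 0.064 ]
   [0.4389 0.1004 0.064 ]
   [0.4401 0.1608 0.064 ]
1484.0 [[337.6184997558594, 192.13232421875], [366.4739074707031, 190.52923583984375], [369.6092834472656, 246.96615600585938], [340.7538757324219, 248.56924438476562]]
   [0.5608 0.0663 0.064 ]
   [0.5631 0.0042 0.064 ]
   [0.4412 0.0053 0.064 ]
   [0.4391 0.0655 0.064 ]
```

View pics/top0c.png

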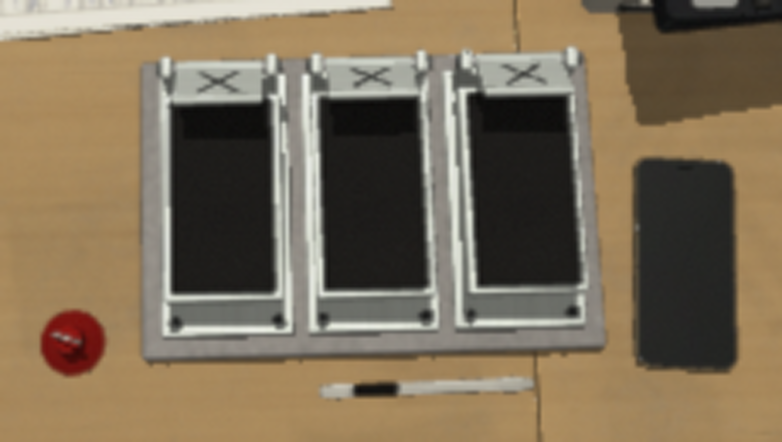

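```bash
python3 - <<'E'
from h import *
P={k:ray('top',200+a/3.4,165+b/3.4,0.012)[:2] for k,(a,b) in dict(LF=(145,360),RF=(605,348),LB=(142,63),RB=(588,53)).items()}
print(P)
f=P['LF']-P['RF'];b=P['LB']-P['RB'];print(np.hypot(*f),np.hypot(*b),[np.degrees(np.arctan2(-v[0],v[1])) for v in(f,b)])
print(sum(P.values())/4)
# hinge posts, tops z~.072.. and tag X
for a,b in [(166,68),(271,64),(317,66),(421,62),(467,62),(571,56)]: print('post',ray('top',200+a/3.4,165+b/3.4,0.075))
for a,b in [(218,82),(371,77),(523,74)]: print('X',ray('top',200+a/3.4,165+b/3.4,0.09))
E
```

```text
{'LF': array([0.4015, 0.2748]), 'RF': array([ 0.4031, -0.0208]), 'LB': array([0.5999, 0.2772]), 'RB': array([ 0.6008, -0.0229])}
0.295601838621639 0.3000031377536903 [np.float64(0.306266619100777), np.float64(0.1835624499813896)]
[0.5013 0.1271]
post [0.5773 0.2557 0.075 ]
post [0.5786 0.19   0.075 ]
post [0.5767 0.1613 0.075 ]
post [0.578  0.0962 0.075 ]
post [0.5774 0.0674 0.075 ]
post [0.58   0.0021 0.075 ]
X [0.5633 0.2226 0.09  ]
X [0.5646 0.1288 0.09  ]
X [0.5646 0.0355 0.09  ]
```

>>> apply_moves --pt "-0.0275 -0.0262 0.01 -1.3 0" --pt "-0.055 -0.0524 0.02 -2.6 0" --pt "-0.0825 -0.0786 0.03 -3.9 0" --pt "-0.11 -0.1048 0.04 -5.2 0" --pt "-0.1375 -0.131 0.05 -6.5 0"

```text
t: 0.52
position: [0.2975, -0.3125, 0.1804]
orientation: [[0.854, -0.521, -0.0], [-0.521, -0.854, 0.0], [-0.0, -0.0, -1.0]]
contact_force: [0.9, 0.6, 0.5]
opening: 0.299
```

>>> apply_moves --pt "-0.0091 -0.0379 0 -1.27 0" --pt "-0.0182 -0.0758 0 -2.54 0" --pt "-0.0273 -0.1137 0 -3.81 0" --pt "-0.0364 -0.1516 0 -5.08 0" --pt "-0.0455 -0.1895 0 -6.28 0"

```text
t: 0.93
position: [0.3583, -0.1272, 0.1812]
orientation: [[1.0, 0.0, 0.0], [0.0, -1.0, -0.0], [0.0, 0.0, -1.0]]
contact_force: [1.5, -0.3, 0.6]
opening: -0.002
```

>>> apply_moves --pt "0.0112 -0.035 0 0 0" --pt "0.0224 -0.07 0 0 0" --pt "0.0336 -0.105 0 0 0" --pt "0.0448 -0.14 0 0 0" --pt "0.056 -0.175 0 0 0"

```text
t: 1.35
position: [0.4152, 0.0476, 0.1812]
orientation: [[1.0, -0.004, 0.0], [-0.004, -1.0, -0.0], [0.0, 0.0, -1.0]]
contact_force: [1.6, -0.5, 0.6]
opening: 0.005
```

>>> apply_moves --pt "0.0112 -0.035 0 0 0" --pt "0.0224 -0.07 0.005 0 0" --pt "0.0336 -0.105 0.01 0 0" --pt "0.0448 -0.14 0.02 0 0" --pt "0.056 -0.174 0.03 0 0"

```text
t: 1.77
position: [0.4722, 0.2216, 0.1508]
orientation: [[1.0, -0.004, 0.0], [-0.004, -1.0, 0.0], [0.0, -0.0, -1.0]]
contact_force: [-0.3, -0.5, -0.2]
opening: 0.001
```

>>> apply_moves --pt "0 0 0.02 0 0" --pt "0 0 0.04 0 0" --pt "0 0 0.05 0 0" --pt "0 0 0.06 0 0" --pt "0 0 0.06 0 0"

```text
t: 2.18
position: [0.4712, 0.2188, 0.0895]
orientation: [[1.0, -0.005, -0.002], [-0.005, -1.0, -0.001], [-0.002, 0.001, -1.0]]
contact_force: [0.8, 0.2, 0.1]
opening: -0.001
```

```bash
python3 - <<'E'
from h import *
s=ctrl.sense();print(s['t'],s['position'],s['contact_force'])
for n in ['side','top']:
    im=ctrl.grab_frame(n); cv2.imwrite(f'pics/{n}1.png',im)
a=cv2.imread('pics/side1.png')[150:330,190:380];b=cv2.imread('pics/top1.png')[165:295,200:390]
cv2.imwrite('pics/c1.png',np.hstack([cv2.resize(a,(400,379)),cv2.resize(b,(400,379))]))
E
```

```text
2.1833 [0.4712 0.2188 0.0895] [0.8345 0.1786 0.1394]
```

View pics/c1.png

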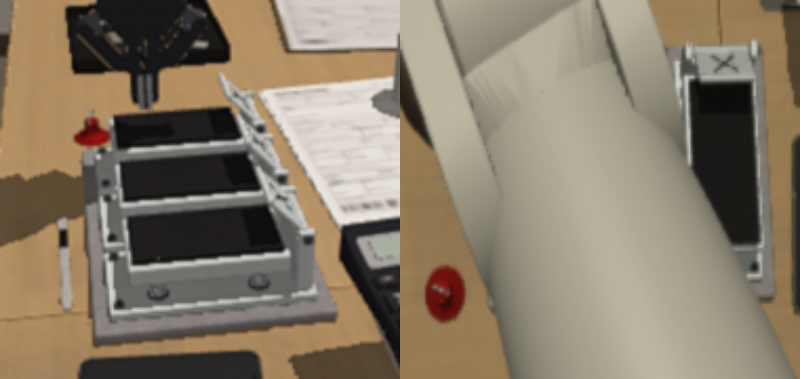

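>>> apply_moves --pt "0 0 0.01 0 0" --pt "0 0 0.02 0 0" --pt "0 0 0.025 0 0" --pt "0 0 0.029 0 0" --pt "0 0 0.031 0 0"

```text
t: 2.7
position: [0.4718, 0.2191, 0.06]
orientation: [[1.0, -0.005, -0.001], [-0.005, -1.0, -0.0], [-0.001, 0.0, -1.0]]
contact_force: [-3.2, -2.3, 8.2]
opening: -0.0
```

>>> apply_moves --pt "0 0 0 0 0" --pt "0 0 0 0 0" --pt "0 0 0 0 0"

```text
t: 2.95
position: [0.4718, 0.2192, 0.0607]
orientation: [[1.0, -0.005, -0.0], [-0.005, -1.0, -0.0], [-0.0, 0.0, -1.0]]
contact_force: [-3.0, -3.1, 5.1]
opening: 0.004
```

>>> apply_moves --pt "0 0 0.002 0 0" --pt "0 0 0.004 0 0" --pt "0 0 0.004 0 0" --pt "0 0 0.004 0 0" --pt "0 0 0.004 0 0"

```text
t: 3.37
position: [0.4719, 0.2192, 0.0574]
orientation: [[1.0, -0.005, 0.0], [-0.005, -1.0, -0.0], [0.0, 0.0, -1.0]]
contact_force: [-4.3, -2.5, 10.8]
opening: -0.001
```

```bash
python3 - <<'E'
from h import *
for i in range(4):
    s=ctrl.sense();print(s['t'],s['position'],s['contact_force'])
    im=ctrl.grab_frame('side')
cv2.imwrite('pics/s2.png',cv2.resize(im[150:330,190:380],None,fx=4,fy=3.3))
E
```

```text
3.3667 [0.4719 0.2192 0.0574] [-4.2669 -2.5334 10.7888]
3.4167 [0.4719 0.2192 0.0574] [-5.3637 -1.5952 10.0317]
3.4667 [0.4719 0.2193 0.0574] [-4.7889 -3.2868 10.0736]
3.5167 [0.472  0.2193 0.0574] [-4.7545 -2.9509 10.9539]
```

View pics/s2.png

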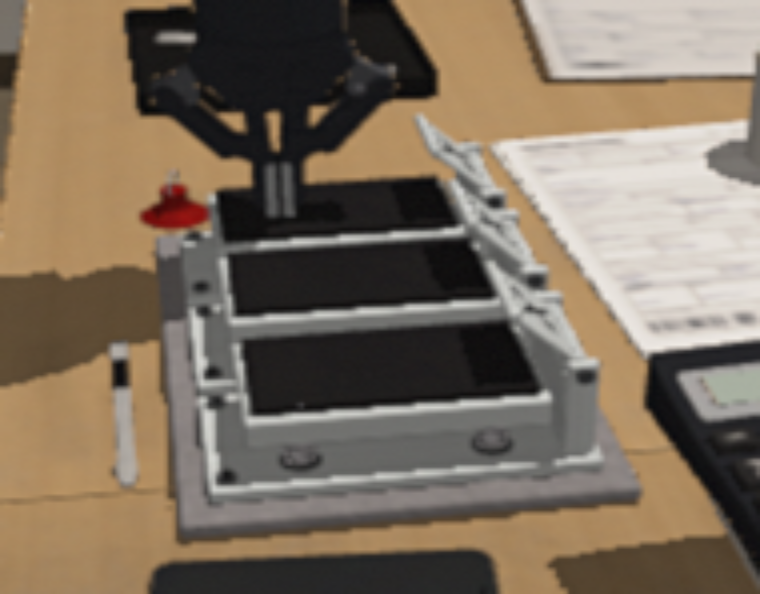

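The left cushion sinks 6.6 mm under about 10.5 N, so it is a good bed. Next is the middle one.

>>> apply_moves --pt "0 0 -0.02 0 0" --pt "0 0 -0.034 0 0" --pt "0 0.035 -0.034 0 0" --pt "0 0.07 -0.034 0 0" --pt "0 0.09 -0.034 0 0"

```text
t: 3.98
position: [0.4715, 0.1275, 0.0905]
orientation: [[1.0, -0.005, 0.0], [-0.005, -1.0, -0.0], [0.0, 0.0, -1.0]]
contact_force: [-0.4, -0.5, -0.4]
opening: 0.003
```

>>> apply_moves --pt "0 0 0.01 0 0" --pt "0 0 0.02 0 0" --pt "0 0 0.026 0 0" --pt "0 0 0.03 0 0" --pt "0 0 0.03 0 0"

```text
t: 4.4
position: [0.4712, 0.1299, 0.0592]
orientation: [[1.0, -0.004, -0.001], [-0.004, -1.0, -0.001], [-0.001, 0.001, -1.0]]
contact_force: [-1.2, -2.0, 2.1]
opening: 0.001
```

>>> apply_moves --pt "0 0 0.002 0 0" --pt "0 0 0.004 0 0" --pt "0 0 0.004 0 0" --pt "0 0 0.004 0 0" --pt "0 0 0.004 0 0"

```text
t: 4.82
position: [0.4717, 0.1298, 0.0566]
orientation: [[1.0, -0.004, 0.0], [-0.004, -1.0, 0.001], [0.0, -0.001, -1.0]]
contact_force: [-1.9, 0.6, 5.0]
opening: 0.002
```

>>> apply_moves --pt "0 0 0.001 0 0" --pt "0 0 0.002 0 0" --pt "0 0 0.002 0 0" --pt "0 0 0.002 0 0" --pt "0 0 0.002 0 0"

```text
t: 5.23
position: [0.4718, 0.1296, 0.0545]
orientation: [[1.0, -0.005, 0.001], [-0.005, -1.0, 0.0], [0.001, -0.0, -1.0]]
contact_force: [-1.8, 3.3, 4.7]
opening: -0.0
```

```bash
python3 - <<'E'
from h import *
for i in range(4):
    s=ctrl.sense();print(s['t'],s['position'],s['contact_force'])
    im=ctrl.grab_frame('side')
E
```

```text
5.2333 [0.4718 0.1296 0.0545] [-1.7878  3.3137  4.6778]
5.2833 [0.4718 0.1296 0.0545] [0.1107 3.6751 4.4701]
5.3333 [0.4718 0.1296 0.0545] [0.0326 3.4595 4.3863]
5.3833 [0.4718 0.1295 0.0544] [-2.0262  5.0536  4.6573]
```

>>> apply_moves --pt "0 0 -0.02 0 0" --pt "0 0 -0.036 0 0" --pt "0 0.035 -0.036 0 0" --pt "0 0.07 -0.036 0 0" --pt "0 0.094 -0.036 0 0"

```text
t: 5.85
position: [0.4707, 0.0332, 0.0899]
orientation: [[1.0, -0.004, -0.001], [-0.004, -1.0, -0.002], [-0.001, 0.002, -1.0]]
contact_force: [0.6, -0.1, 0.1]
opening: -0.002
```

>>> apply_moves --pt "0 0 0.01 0 0" --pt "0 0 0.02 0 0" --pt "0 0 0.026 0 0" --pt "0 0 0.03 0 0" --pt "0 0 0.03 0 0"

```text
t: 6.27
position: [0.4707, 0.0355, 0.0594]
orientation: [[1.0, -0.004, -0.001], [-0.004, -1.0, -0.002], [-0.001, 0.002, -1.0]]
contact_force: [-1.6, -3.2, 7.2]
opening: -0.004
```

>>> apply_moves --pt "0 0 0.002 0 0" --pt "0 0 0.004 0 0" --pt "0 0 0.004 0 0" --pt "0 0 0.004 0 0" --pt "0 0 0.004 0 0"

```text
t: 6.68
position: [0.4708, 0.0357, 0.0567]
orientation: [[1.0, -0.004, -0.0], [-0.004, -1.0, -0.002], [-0.0, 0.002, -1.0]]
contact_force: [-4.6, -4.8, 9.7]
opening: 0.001
```

```bash
python3 - <<'E'
from h import *
for i in range(4):
    s=ctrl.sense();print(s['t'],s['position'],s['contact_force'])
    im=ctrl.grab_frame('side')
cv2.imwrite('pics/s3.png',cv2.resize(im[150:330,190:380],None,fx=4,fy=3.3))
E
```

```text
6.6833 [0.4708 0.0357 0.0567] [-4.5898 -4.7549  9.6908]
6.7333 [0.4709 0.0357 0.0567] [-4.8224 -4.0825 10.513 ]
6.7833 [0.4708 0.0357 0.0567] [-5.0334 -4.4418 10.4894]
6.8333 [0.4708 0.0357 0.0567] [-4.3957 -3.9899 10.5622]
```

View pics/s3.png

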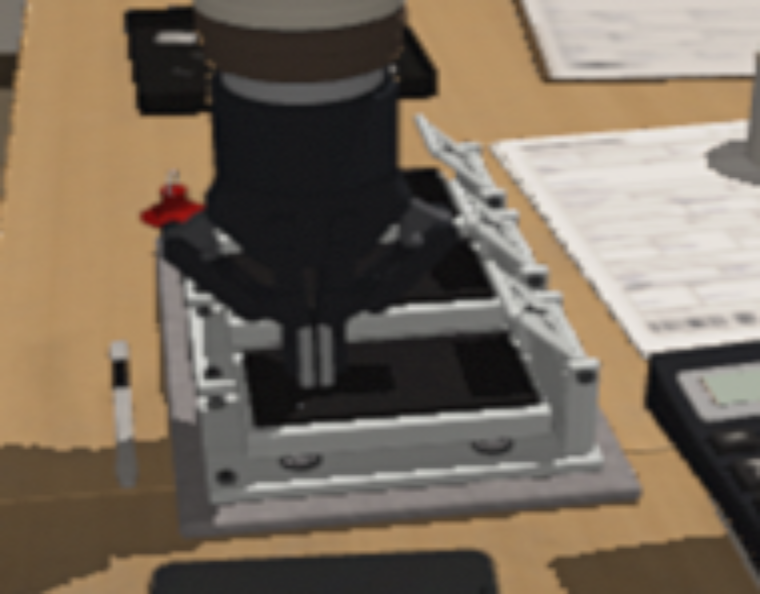

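The right cushion takes about 10.4 N at 7.3 mm, so it is good. The middle took only about 4.6 N at 9.5 mm, so it is the worn one. Now I lift and go to the middle tag.

>>> apply_moves --pt "0 0 -0.03 0 0" --pt "0 0 -0.06 0 0" --pt "0 0 -0.085 0 0" --pt "0 -0.035 -0.085 0 0" --pt "0 -0.07 -0.085 0 0"

```text
t: 7.3
position: [0.4723, 0.1063, 0.1428]
orientation: [[1.0, -0.007, 0.003], [-0.007, -1.0, 0.0], [0.003, -0.0, -1.0]]
contact_force: [0.6, 0.3, -1.0]
opening: -0.001
```

>>> apply_moves --pt "0.03 -0.0235 0 0 0" --pt "0.06 -0.0235 0 0 0" --pt "0.085 -0.0235 0 0 0" --pt "0.085 -0.0235 0 0 0" --pt "0.085 -0.0235 0 0 0"

```text
t: 7.72
position: [0.5567, 0.1296, 0.1397]
orientation: [[1.0, -0.003, -0.002], [-0.003, -1.0, -0.001], [-0.002, 0.001, -1.0]]
contact_force: [-0.9, -0.4, -0.1]
opening: -0.001
```

```bash
python3 - <<'E'
from h import *
s=ctrl.sense();print(s['t'],s['position'],s['contact_force'])
im=ctrl.grab_frame('side')
print(proj('side',s['position']))
cv2.imwrite('pics/s4.png',cv2.resize(im[150:330,190:380],None,fx=4,fy=3.3))
E
```

```text
7.7167 [0.5567 0.1296 0.1397] [-0.8815 -0.4128 -0.09  ]
[np.float64(306.5886669352341), np.float64(195.09036954840892)]
```

View pics/s4.png

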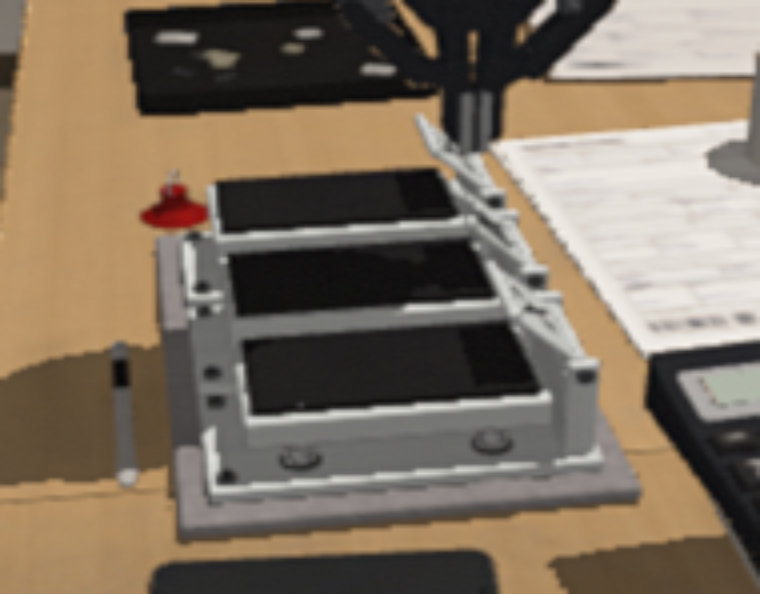

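>>> apply_moves --pt "0 0 0.015 0 0" --pt "0 0 0.03 0 0" --pt "0 0 0.038 0 0" --pt "0 0 0.045 0 0" --pt "0 0 0.05 0 0"

```text
t: 8.18
position: [0.556, 0.1287, 0.091]
orientation: [[1.0, -0.004, 0.0], [-0.004, -1.0, -0.0], [0.0, 0.0, -1.0]]
contact_force: [0.1, -0.1, 2.4]
opening: -0.0
```

>>> apply_moves --pt "0 0 0.005 0 0" --pt "0 0 0.01 0 0" --pt "0 0 0.013 0 0" --pt "0 0 0.015 0 0" --pt "0 0 0.015 0 0"

```text
t: 8.6
position: [0.5565, 0.1285, 0.0759]
orientation: [[1.0, -0.005, -0.001], [-0.005, -1.0, -0.0], [-0.001, 0.0, -1.0]]
contact_force: [0.2, -0.0, -0.0]
opening: -0.002
```

>>> apply_moves --pt "0 0 0.0015 0 0" --pt "0 0 0.003 0 0" --pt "0 0 0.0045 0 0" --pt "0 0 0.0045 0 0" --pt "0 0 0.0045 0 0"

```text
t: 9.02
position: [0.5568, 0.1285, 0.0734]
orientation: [[1.0, -0.005, 0.001], [-0.005, -1.0, 0.0], [0.001, -0.0, -1.0]]
contact_force: [-5.1, -1.0, 11.4]
opening: -0.003
```

```bash
python3 - <<'E'
from h import *
s=ctrl.sense();print(s['t'],s['position'],s['contact_force'])
im=ctrl.grab_frame('side')
cv2.imwrite('pics/s5.png',cv2.resize(im[150:330,190:380],None,fx=4,fy=3.3))
E
```

```text
9.0167 [0.5568 0.1285 0.0734] [-5.1365 -0.9716 11.4436]
```

View pics/s5.png

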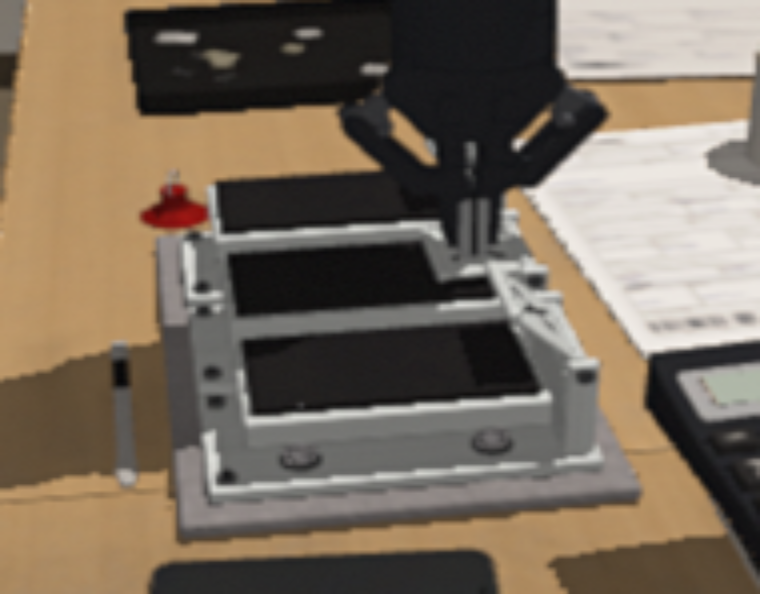

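The tag lies flat on its stop, with 11 N at z = 73.4 mm, so I lift away and check.

>>> apply_moves --pt "0 0 -0.02 0 0" --pt "0 0 -0.05 0 0" --pt "0 0 -0.085 0 0" --pt "0 0 -0.12 0 0" --pt "-0.02 0.02 -0.14 0 0"

```text
t: 9.48
position: [0.5388, 0.1104, 0.2145]
orientation: [[1.0, -0.003, 0.004], [-0.003, -1.0, 0.001], [0.004, -0.001, -1.0]]
contact_force: [1.4, 0.1, 1.7]
opening: -0.0
```

>>> apply_moves --pt "-0.02 0.035 0 0 0" --pt "-0.04 0.07 0 0 0" --pt "-0.06 0.105 0 0 0" --pt "-0.08 0.14 0 0 0" --pt "-0.1 0.175 0 0 0"

```text
t: 9.9
position: [0.4346, -0.0671, 0.2118]
orientation: [[1.0, -0.004, 0.001], [-0.004, -1.0, -0.0], [0.001, 0.0, -1.0]]
contact_force: [0.3, -0.3, -0.2]
opening: 0.001
```

>>> apply_moves --pt "-0.01 0.035 0 0 0" --pt "-0.02 0.07 0 0 0" --pt "-0.03 0.1 0 0 0" --pt "-0.03 0.1 0 0 0" --pt "-0.03 0.1 0 0 0"

```text
t: 10.32
position: [0.4048, -0.1671, 0.2118]
orientation: [[1.0, -0.008, 0.0], [-0.008, -1.0, -0.0], [0.0, 0.0, -1.0]]
contact_force: [0.5, 0.1, 0.2]
opening: -0.0
```

```bash
python3 - <<'E'
from h import *
s=ctrl.sense();print(s['t'],s['position'],s['contact_force'])
a=ctrl.grab_frame('side')[150:330,190:380];b=ctrl.grab_frame('top')[165:295,200:430]
cv2.imwrite('pics/c6.png',np.hstack([cv2.resize(a,(400,379)),cv2.resize(b,(400,230))[:230] if 0 else cv2.resize(b,(400,379))]))
E
```

```text
10.3167 [ 0.4048 -0.1671  0.2118] [0.4996 0.1076 0.2161]
```

View pics/c6.png

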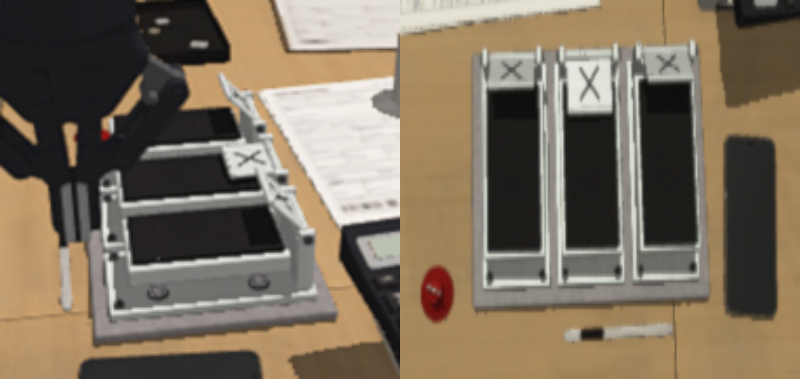

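```bash
python3 - <<'E'
from h import *
print(ray('top',309.25,203.8,0.0735))
ctrl.hand_in()
E
```

```text
[0.534  0.1286 0.0735]
the job is handed in; nothing more can be done
```

I pressed the three cushions from left to right, folded the middle rest's tag flat as the worn one, and handed the job in. The hand-in reports no verdict.

| Rest | Sink | Force | Result |
|---|---|---|---|
| Left | 6.6 mm | about 10.5 N | good |
| Middle | 9.5 mm | about 4.6 N | worn |
| Right | 7.3 mm | about 10.4 N | good |

- **Tag:** the fingers brought it down to its stop, with 11 N at a height of 73.4 mm. In the top view its free edge is about 43 mm from the hinge, which matches a level tag (42 mm).
- **Rest of the scene:** the last pictures show the other two tags standing. The phone, suction cup and pry tool look to be where they were, judged by eye. The arm ended clear of everything, about 10 s into the 51 s allowed.
- **Not measured:** I did not measure that the beds were fully back up; they looked level in the pictures. No check failed or disagreed.

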